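Isolate the mixer and hold its cover at the balance point

ROBOT

A 7-joint arm with a two-finger parallel gripper is mounted at the origin on the work surface. World frame = base frame: x ahead of the robot, y to its left, z up, the work surface at z = 0. Lengths are in m, angles in rad, forces in N, time in s.
With the tool pointing down it reaches from about 0.425 to 0.875 m from the base axis. Payload 4.7 kg.
Tool frame: the origin (TCP) lies at the very end of the fingers, on their centre line; the grasp point (between the pads) lies behind it (ctrl.tcp_to_grasp is the y of the grasp point in the tool frame, in m); y points along the fingers, x is the direction in which the jaws open and shut, and the axes are right-handed (so a half turn about y gives the same grasp; the last joint's range is limited). The gripper opens to 87 mm and grips with 3 to 60 N. Pads are 19 mm wide; open, the fingers measure 117 mm over their backs; the gripper's body (75 mm by 190 mm) begins 51 mm behind the grasp point.
Start: joints at [-1.223, 0.321, -0.07, 1.45, 0.023, 1.371, -0.057], TCP at [0.213, 0.614, 0.223] pointing down, gripper open.
Joint ranges: [-2.86, 2.86], [-0.3, 2.09], [-1.38, 1.24], [0.06, 2.45], [-1.56, 4.7], [0.09, 2.05], [-2.69, 2.69]. Speed limits (rad/s): [2.57, 2.57, 3.14, 3.14, 3.14, 3.14, 3.14].

INTERFACE

Orientations are given as a rotation vector (axis times angle).
In Python, from bench import ctrl, get_image, workorder gives the robot as it stands.
- The arm moves only by the tool drive_tool, never from a script. Its argument "increments" is text: rows parted by semicolons, each of 5 numbers parted by spaces: the shift along the tool's x, y, z in mm, then the turn about the tool's y in degrees, then the closure in counts, from 0 (fully open) to 255 (shut). In form: tx ty tz yaw fingers; .... A call has 1 to 20 rows; each row shifts and turns the commanded pose from where the row before left it, along the tool's axes as they then stand; what a row does not reach is not made up. A row lasts 1/8 s, in which the tool goes at most 62.5 mm and 10.7 degrees, less where a joint would pass 70% of its speed; a pose out of reach is approached as far as the arm can. A call is refused whole if a number of a shift passes 62.5 or a number of a turn 10.7, either way. A call with a gripper value outside its range is refused whole. The fingers move at their own pace and stop on an object; "squeeze" is the grip in N (left out, the last holds). Time passes only in rows, so rows that do not move let the fingers close. It gives the time, the measured TCP pose, the force and the opening at its end, in the units of the state.
- ctrl.get_state(): the state, without advancing time (a new reading comes with each control period).
- get_image(name): name is "scene" or "side" or "wrist"; returns a dict with "img" (480x640x3 uint8, red, green, blue), "mtx" (3x3 intrinsics, pixels), "camera_from_world" (4x4, takes a point from world to camera coordinates). Camera axes: x right, y up, looking along -z (the intrinsics and any distortion apply to the point x, -y, -z); pixel columns grow to the right and rows downward; lengths in m; the calibration is good to about 2 mm. A picture is of the moment at which its call begins. There is no depth.
- workorder.close_job(): hands the job in, once; it reports no verdict.
The state is a dict: "time": time; "joint_positions": joint angles; "qd": joint speeds; "joint_torque": joint torques, N m; "position": TCP position; "tool_rot": TCP orientation; "ft_force": force on the tool from outside, world axes, zero at the start; "torque": the same for the moment, N m; "grip_width": opening from 0.0 (shut) to 1.0 (fully open).
Only numpy, scipy, OpenCV 4.12 (cv2) and the standard library are available. Lean on these libraries where they do the work, as an engineer would, in place of code of your own. Each camera call takes 0.05 s, during which the arm holds its last target.

TASK

Before anyone looks into the mixer's green control box it has to be isolated: with the amber cover still shut, pull the yellow interlock plug out of its grey socket against its detent, and put it down in the aluminium tray, not dropping it from a height. Then take the cover by the red rod at its side, swing it up to its over-centre balance point (standing straight up, where it would fall neither shut nor over backwards) and finish while still gripping the rod and holding the cover still there, so that a colleague can fit its stay. Never let the cover go over backwards, and leave everything else on the bench where it is.

Things in the scene. Friction and masses are not known exactly. Their poses are not given: they have to be found in the camera images.
- control_box: Green steel box fixed to the bench, 200 x 200 mm, 100 mm tall; origin at the centre of its underside, its x axis points from its front (lamps) to its back, z up. The amber cover lies on its top, hinged along y near the back.
- flap (a joint): Angle of the amber cover: 0 shut (lying flat on the box, free edge to the front), grows as the free edge swings up and back, 1.571 straight up (its balance point: the cover is symmetric about the hinge plane, its weight is right above the hinge), stop at 2.6 leaning over backwards. 0.35 kg or so, nearly frictionless hinge, no spring: let go, it falls shut below 1.57 and backwards beyond.
- flap_rod (a point): Grip point on the red round rod, 14 mm in diameter, that sticks out sideways 75 mm from the cover's free edge along the box's -y (parallel to the hinge), clear of the box's side. The point lies on the rod's axis, 45 mm out from the cover's edge and 30 mm from the rod's end, 120 mm from the hinge axis; with the cover shut it is 107 mm above the bench. Can be pinched from above, fingers before and behind it, and turns in the grip as the cover swings.
- flap_hinge (a point): Fixed point on the hinge axis of the cover, level with flap_rod along the box's y: 70 mm behind the box's centre, 107 mm above the bench. The grip point moves on a circle of 120 mm about it in the box's x-z plane.
- socket: Grey socket block fixed to the bench, 64 x 64 mm, 45 mm tall, on a 90 x 64 x 6 mm base plate; origin at the centre of its underside, z up. A blind bore 17.6 mm wide and 34 mm deep in its top; a sprung ball detent in the bore's side (brass button on the outside at the block's -y) holds the plug by its groove.
- plug: Yellow interlock plug, about 90 g, 80 mm long; origin at the bottom centre of its brass shank, z along it towards the head. Shank 16 mm in diameter, 34 mm long, with a groove; black flange 30 mm wide, 4 mm thick (34 to 38 mm up); yellow square head 22 x 22 mm, sides along its x and y, from 38 to 80 mm up. Starts upright, fully seated in the socket (origin 11 mm above the bench); pulling straight up takes about 8 to 14 N over the first 10 mm; lifted by 34 mm it is free.
- plug_head (a point): Point on the plug's axis in the yellow head, 62 mm above the plug's origin: where to grip it (73 mm above the bench when seated).
- plug_mid (a point): Point on the plug's axis 45 mm above its origin, about its middle.
- tray: Open aluminium tray fixed to the bench, 180 mm (its x) x 160 mm (its y), walls 4 mm thick and 30 mm high, floor about 4 mm above the bench; origin at the centre of its underside. It and the socket may trade places.
- bowl: Steel mixing bowl, 150 mm wide, 65 mm tall, bystander.
- spatula: Spatula, 250 mm long, lying on the bench, bystander.
- brush: Brush, 200 mm long, lying on the bench, bystander.
- jar: Amber jar, 66 mm wide, 90 mm tall, bystander.
- weight: Brass weight, 48 mm wide, 50 mm tall, bystander.
- bottle: White bottle, 60 mm wide, 150 mm tall, bystander.
Things that resemble listed ones, but are neither listed nor needed, are in the scene too. What is shaped like the socket but blue is not meant.

How it is judged:
On the way, in this order (a step that is already met when the one before it is completed fails the run):
1. the plug is pulled clear of its socket while the cover is shut (z of plug in the frame of socket above 0.048 m and value of joint flap below 0.05 rad), for 0.05 s.
2. the plug rests in the tray, let go, the cover still shut (x of plug_mid in the frame of tray between -0.09 and 0.09 m and y of plug_mid in the frame of tray between -0.08 and 0.08 m and z of plug_mid in the frame of tray below 0.058 m and contact force between plug and tray above 0.2 N and contact force between the fingers and plug below 0.05 N and linear speed of plug below 0.03 m/s and value of joint flap below 0.05 rad), for 0.2 s.
At the end, for the whole second after the job is handed in: Cover still (under 0.05 rad/s) within 0.08 rad of straight up (joint 1.571), fingers gripping its red rod (over 1 N, grasp point within 40 mm of the grip point); plug at rest in the tray, let go, its middle inside the tray outline and less than 58 mm above the tray's underside (value of joint flap between 1.491 and 1.651 rad and velocity of joint flap between -0.05 and 0.05 rad/s and contact force between the fingers and control_box above 1 N and distance between the grasp point and flap_rod below 0.04 m and x of plug_mid in the frame of tray between -0.09 and 0.09 m and y of plug_mid in the frame of tray between -0.08 and 0.08 m and z of plug_mid in the frame of tray below 0.058 m and contact force between plug and tray above 0.2 N and contact force between the fingers and plug below 0.05 N and linear speed of plug below 0.03 m/s); the arm keeps its last pose, push and grip.
It fails at once if the cover opened while the plug is still in its socket (z of plug in the frame of socket below 0.04 m and horizontal distance between plug and socket below 0.02 m and value of joint flap above 0.15 rad).
It fails at once if the cover gone over backwards (past 1.9 rad) (value of joint flap above 1.9 rad).
It fails at once if the plug let go high in the air (its lower end more than 70 mm above the bench) (height (world z) of plug above 0.07 m and height (world z) of plug_head above 0.09 m and contact force between the fingers and plug below 0.02 N).
It fails at once if a bystander moved by more than 30 mm (distance of any of bowl, spatula, brush, jar, weight, bottle from where it was at the start of the episode above 0.03 m).
It also fails if it takes over 58 s, if anything falls off the work surface, if the arm or the gripper's body presses on something with over 40 N, if the wrist force passes 120 N, or if a joint passes its speed limit or range.

## Working session

There is one attempt and no reset: what is moved stays moved. The work goes in short steps, Python scripts to look and compute and a tool call to move; the robot and the scene stay as the last step left them, time stands still between calls to the robot, and variables do not carry over. Pictures are saved under pics/ and viewed, and the job is handed in when it is done.

Besides the shell and the picture viewer there is one more tool, called after "Emit:" as name(argument=value, ...), one argument or row to a line, values as JSON. drive_tool: Moves the arm, as the interface text tells. Its arguments: {"type":"object","properties":{"increments":{"type":"string"},"squeeze":{"type":"number"}},"required":["increments"]}

```bash
ls; mkdir -p pics; cat > h.py <<'E'
import numpy as np, cv2
from bench import ctrl, get_image, workorder
from scipy.spatial.transform import Rotation as R
def shot(name,fn):
    d=get_image(name); cv2.imwrite('pics/'+fn+'.png',d['img'][:,:,::-1]); np.savez('pics/'+fn+'.npz',**d); return d
def load(fn): return np.load('pics/'+fn+'.npz')
def ray(d,u,v):
    M=np.linalg.inv(d['camera_from_world']); k=np.linalg.inv(d['mtx'])@[u,v,1]
    dc=np.array([k[0],-k[1],-k[2]]); return M[:3,3], M[:3,:3]@dc
def atz(d,u,v,z):
    o,r=ray(d,u,v); return o+r*(z-o[2])/r[2]
def proj(d,p):
    c=d['camera_from_world']@np.append(p,1); q=d['mtx']@[c[0],-c[1],-c[2]]; return q[:2]/q[2]
def crop(fn,x0,y0,x1,y1,s,out):
    i=cv2.imread('pics/'+fn+'.png')[y0:y1,x0:x1]; cv2.imwrite('pics/'+out+'.png',cv2.resize(i,None,fx=s,fy=s,interpolation=cv2.INTER_CUBIC))
def tri(obs):
    A=np.zeros((3,3));b=np.zeros(3)
    for d,u,v in obs:
        o,r=ray(d,u,v); r=r/np.linalg.norm(r); P=np.eye(3)-np.outer(r,r); A+=P;b+=P@o
    return np.linalg.solve(A,b)
E
python3 - <<'E'
from h import *
for n in ['scene','side','wrist']:
    d=shot(n,n+'0'); print(n,[k for k in d], d['mtx'].round(1).tolist(), np.linalg.inv(d['camera_from_world'])[:3,3].round(3))
s=ctrl.get_state(); print(s, ctrl.tcp_to_grasp); print(R.from_rotvec(s['tool_rot']).as_matrix().round(3)); print([x for x in dir(ctrl) if x[0]!='_'])
E
```

```text
pics
scene ['img', 'mtx', 'camera_from_world'] [[545.0, 0.0, 321.4], [0.0, 545.0, 240.3], [0.0, 0.0, 1.0]] [ 1.329 -0.34   1.168]
side ['img', 'mtx', 'camera_from_world'] [[535.4, 0.0, 326.8], [0.0, 535.4, 231.2], [0.0, 0.0, 1.0]] [-0.215 -0.674  0.886]
wrist ['img', 'mtx', 'camera_from_world'] [[424.2, 0.0, 321.7], [0.0, 424.2, 238.1], [0.0, 0.0, 1.0]] [0.15  0.635 0.385]
{'time': 0.15, 'joint_positions': array([-1.22287559,  0.32165878, -0.07009044,  1.45136142,  0.02259756,
        1.3707793 , -0.05692557]), 'qd': array([ 0.00140839, -0.00247969,  0.00068944, -0.00427947,  0.00112979,
        0.00037372,  0.00171066]), 'joint_torque': array([ 2.52742429e-04, -4.91796255e+01, -4.04493939e-01, -3.12877858e+01,
       -6.39479281e-02,  4.04045591e-02,  1.15246789e-04]), 'position': array([0.21288498, 0.61373056, 0.2217256 ]), 'tool_rot': array([-1.34974136, -0.95907672,  0.96091349]), 'ft_force': array([-0.42257051,  0.589334  , -0.50766358]), 'torque': array([-0.04630788, -0.04003457, -0.0022508 ]), 'grip_width': 1.0044185951957658} -0.0187
[[ 0.328 -0.    -0.945]
 [ 0.945 -0.001  0.328]
 [-0.001 -1.    -0.   ]]
['MotionError', 'get_state', 'tcp_to_grasp']
```

View pics/scene0.png

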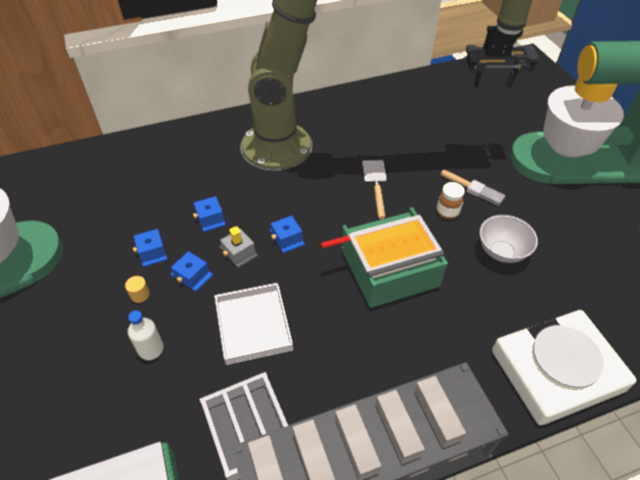

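View pics/side0.png

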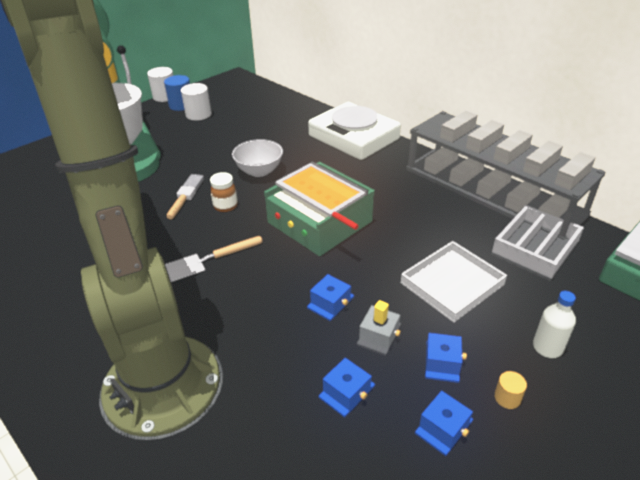

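View pics/wrist0.png

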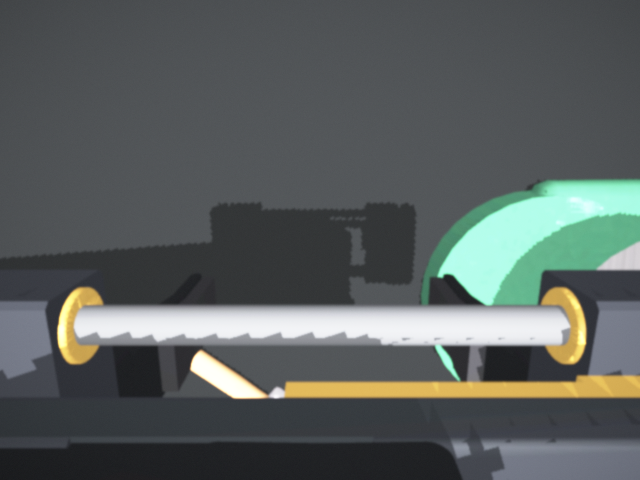

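The grey socket holding the yellow plug is at scene (238,243) and side (380,325). Four blue lookalikes are at scene (208,213), (150,246), (191,270) and (287,233). The open tray is at scene (253,322); the divided bin at (245,420) doesn't fit the description. I'll enlarge to confirm.

```bash
python3 - <<'E'
from h import *
crop('scene0',190,200,310,290,6,'c1')
crop('side0',330,280,450,370,6,'c2')
crop('scene0',310,195,460,310,5,'c3')
crop('side0',250,150,390,260,5,'c4')
crop('scene0',200,270,310,370,6,'c5')
crop('side0',390,230,520,330,6,'c6')
a=[cv2.imread(f'pics/c{i}.png') for i in range(1,7)]
for k,(i,j) in enumerate([(0,1),(2,3),(4,5)]):
    pass
E
```

```text
(no output)
```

View pics/c1.png

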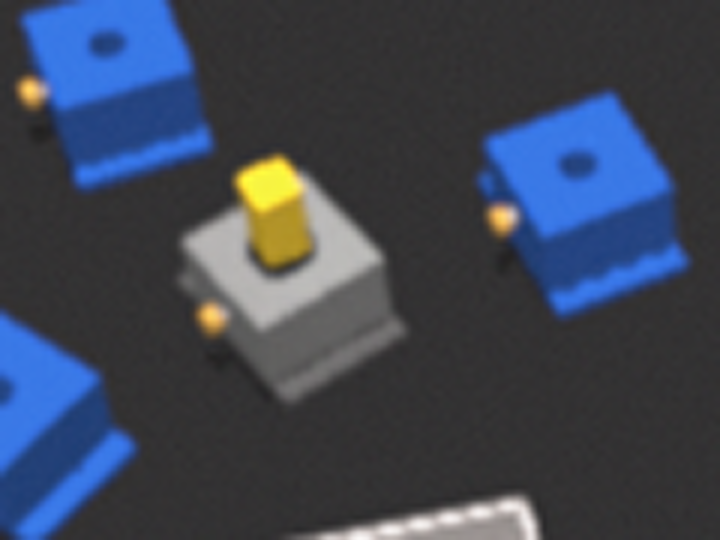

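View pics/c2.png

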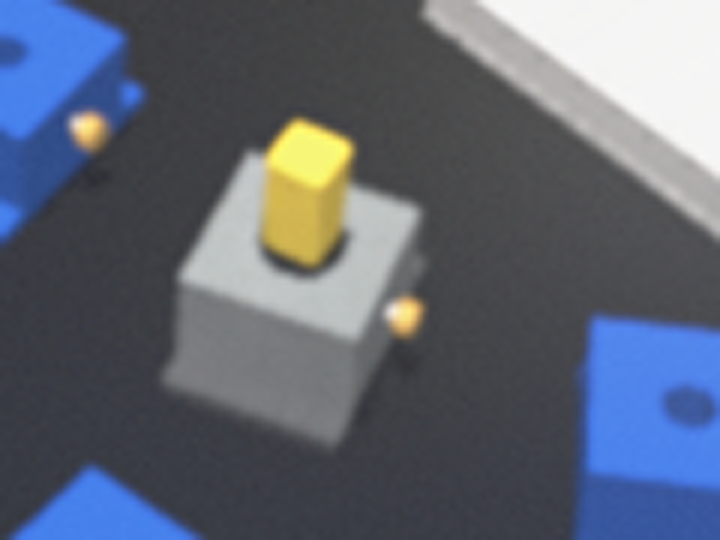

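View pics/c3.png

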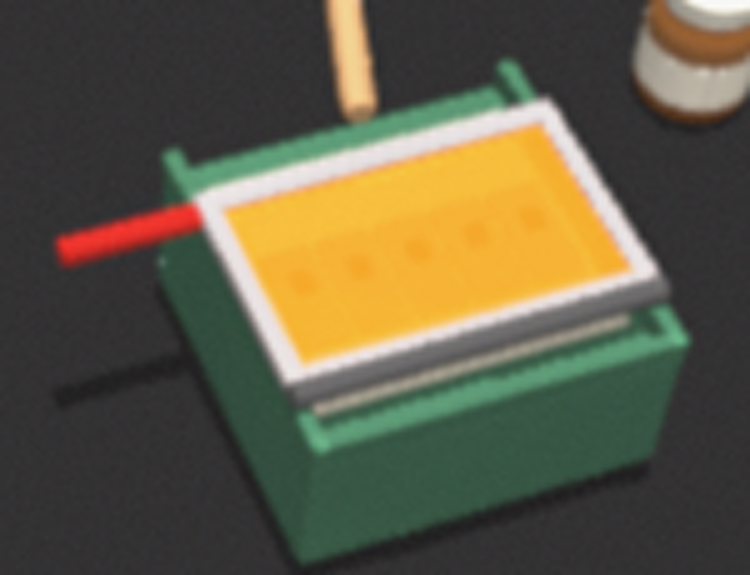

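View pics/c4.png

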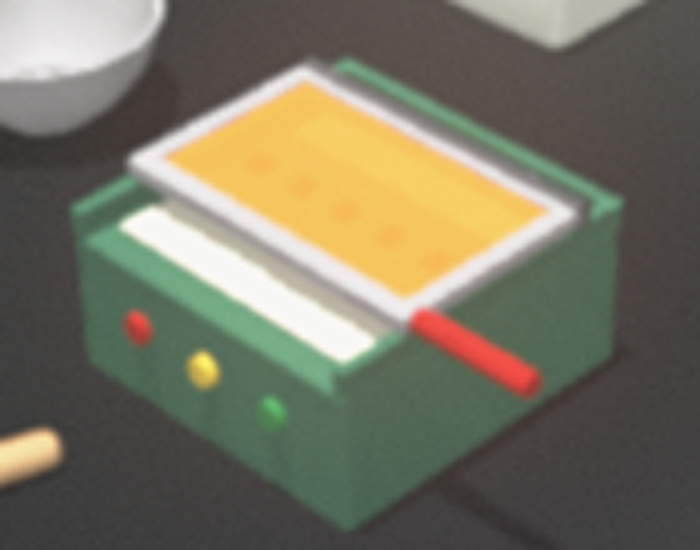

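View pics/c5.png

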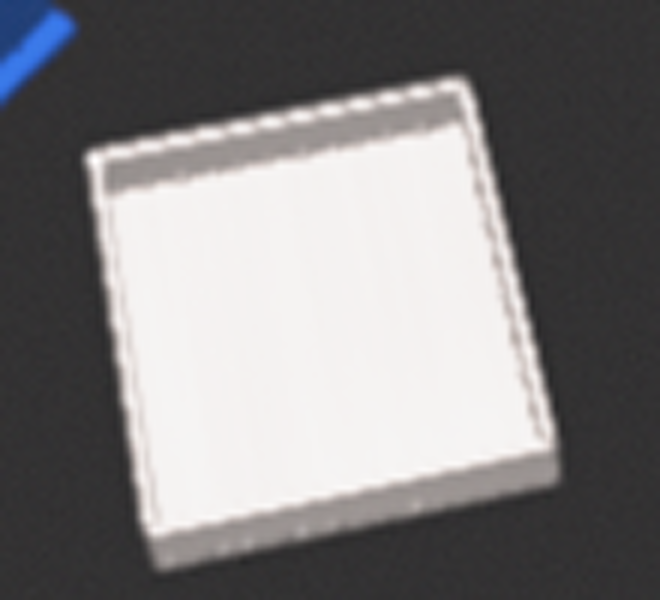

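View pics/c6.png

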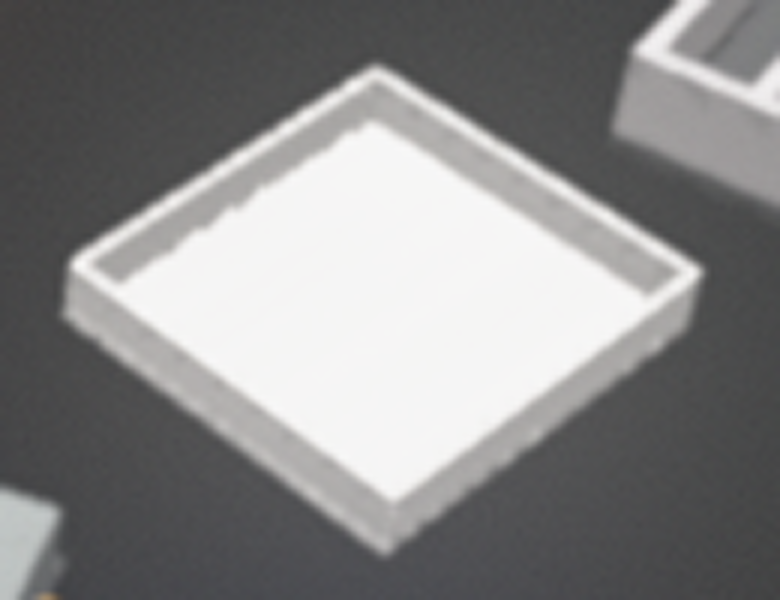

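```bash
cat > m.py <<'E'
from h import *
S=load('scene0'); D=load('side0')
def f(x,y,s,x0,y0): return ((x+.5)/s-.5+x0,(y+.5)/s-.5+y0)
print('plug top z=.091')
for d,o,pts in [(S,(6,190,200),[(236,180),(278,156),(305,187),(258,210)]),(D,(6,330,280),[(300,119),(354,151),(318,190),(265,155)])]:
    P=np.array([atz(d,*f(*p,*o),.091) for p in pts]); print(P.mean(0).round(4)); 
    e=np.roll(P,-1,0)-P; print(np.linalg.norm(e,axis=1).round(4), (np.degrees(np.arctan2(e[:,1],e[:,0]))%90).round(1))
print('socket top z=.045')
for d,o,pts in [(S,(6,190,200),[(183,242),(305,172),(384,258),(265,330)]),(D,(6,330,280),[(250,152),(422,210),(357,340),(180,277)])]:
    P=np.array([atz(d,*f(*p,*o),.045) for p in pts]); print(P.mean(0).round(4)); 
    e=np.roll(P,-1,0)-P; print(np.linalg.norm(e,axis=1).round(4), (np.degrees(np.arctan2(e[:,1],e[:,0]))%90).round(1))
print('tray top z=.03')
for d,o,pts in [(S,(6,200,270),[(85,152),(465,78),(558,455),(153,540)]),(D,(6,390,230),[(378,65),(703,270),(390,505),(70,265)])]:
    P=np.array([atz(d,*f(*p,*o),.03) for p in pts]); print(P.mean(0).round(4)); 
    e=np.roll(P,-1,0)-P; print(np.linalg.norm(e,axis=1).round(4), (np.degrees(np.arctan2(e[:,1],e[:,0]))%90).round(1))
print('rod')
a=[]
for d,o,pts in [(S,(5,310,195),[(63,251),(200,217)]),(D,(5,250,150),[(532,382),(417,318)])]:
    P=np.array([atz(d,*f(*p,*o),.107) for p in pts]); e=P[1]-P[0]; print(P.round(4), np.linalg.norm(e), np.degrees(np.arctan2(e[1],e[0])))
print('tri tip',tri([(S,*f(63,251,5,310,195)),(D,*f(532,382,5,250,150))]).round(4))
print('box bottom')
for d,o,pts in [(S,(5,310,195),[(303,566),(648,465)]),(D,(5,250,150),[(347,530),(90,358)])]:
    P=np.array([atz(d,*f(*p,*o),0) for p in pts]); e=P[1]-P[0]; print(P.round(4), np.linalg.norm(e), np.degrees(np.arctan2(e[1],e[0])))
print('box top')
for d,o,pts in [(S,(5,310,195),[(318,450),(688,340)]),(D,(5,250,150),[(340,385),(75,208),(348,60),(622,203)])]:
    P=np.array([atz(d,*f(*p,*o),0.1) for p in pts]); e=P[1]-P[0]; print(P.round(4), np.linalg.norm(e), np.degrees(np.arctan2(e[1],e[0])))
E
python3 m.py
```

```text
plug top z=.091
[ 0.3904 -0.2263  0.091 ]
[0.0218 0.0222 0.023  0.0203] [19.4 17.1 14.5 13.5]
[ 0.3855 -0.2266  0.091 ]
[0.0226 0.022  0.0229 0.0209] [2.9 6.5 0.3 5.9]
socket top z=.045
[ 0.3904 -0.2248  0.045 ]
[0.0651 0.0638 0.0633 0.0644] [19.3 18.3 19.9 19.9]
[ 0.3863 -0.2257  0.045 ]
[0.0644 0.0638 0.0642 0.0637] [18.5 18.5 18.4 18.7]
tray top z=.03
[ 0.6271 -0.2503  0.03  ]
[0.1606 0.184  0.1576 0.1833] [83.7 84.1 83.4 85. ]
[ 0.6206 -0.251   0.03  ]
[0.1596 0.184  0.1592 0.1821] [83.8 84.2 83.1 84.3]
rod
[[ 0.5257 -0.0335  0.107 ]
 [ 0.5284  0.0395  0.107 ]] 0.07301749922759393 87.87819017216982
[[ 0.526  -0.0325  0.107 ]
 [ 0.5249  0.0408  0.107 ]] 0.07326904150533199 90.86990325371738
tri tip [ 0.5257 -0.0332  0.1073]
box bottom
[[0.6776 0.0407 0.    ]
 [0.6819 0.2339 0.    ]] 0.19330702153306956 88.735469159846
[[ 0.4766  0.0435 -0.    ]
 [ 0.4799  0.2424  0.    ]] 0.19893566747705313 89.04675633492515
box top
[[0.6761 0.0407 0.1   ]
 [0.6776 0.2387 0.1   ]] 0.19798334267135642 89.56073892638442
[[0.469  0.0374 0.1   ]
 [0.4785 0.24   0.1   ]
 [0.6764 0.239  0.1   ]
 [0.6743 0.0382 0.1   ]] 0.20277539102778697 87.29916918747755
```

Emit:
drive_tool(
  increments="0 0 0 10 0;0 0 0 10 0;0 0 0 10 0;0 0 0 10 0;0 0 0 10 0;0 0 0 10 0;16.5 0 -55.5 0 0;16.5 0 -55.5 0 0;16.5 0 -55.5 0 0;16.5 0 -55.5 0 0;16.5 0 -55.5 0 0;16.5 0 -55.5 0 0;16.5 0 -55.5 0 0;16.5 0 -55.5 0 0;16.5 0 -55.5 0 0;16.5 0 -55.5 0 0",
  squeeze=35,
)

```text
time: 2.15
position: [0.4802, 0.0985, 0.2226]
tool_rot: [-1.565, -0.15, 0.149]
ft_force: [0.1, 0.3, -0.5]
grip_width: 1.002
```

```bash
cat >> h.py <<'E'
def st():
    s=ctrl.get_state(); M=R.from_rotvec(s['tool_rot']).as_matrix()
    print('t',round(s['time'],2),'pos',s['position'].round(4),'xang',round(np.degrees(np.arctan2(M[1,0],M[0,0])),1),'tilt',M[:,1].round(3),'F',s['ft_force'].round(2),'grip',round(s['grip_width'],3),'q',s['joint_positions'].round(2))
    return s,M
def to(p):
    s,M=st(); d=M.T@(np.array(p)-s['position'])*1000; print('tool delta mm',d.round(1)); return d
E
python3 -c "
from h import *
to([.388,-.2265,.2])"
```

```text
t 2.15 pos [0.4802 0.0985 0.2226] xang 10.9 tilt [ 0.     0.001 -1.   ] F [ 0.15  0.27 -0.47] grip 1.002 q [-0.81 -0.04  0.54  1.85  0.02  1.32 -0.08]
tool delta mm [-151.9   22.3 -301.8]
```

Emit:
drive_tool(
  increments="-25 2 -50 0 0;-25 2 -50 0 0;-25 2 -50 0 0;-25 2 -50 0 0;-26 2 -51 0 0;-26 2 -51 0 0;0 0 0 0 0",
)

```text
time: 3.02
position: [0.3855, -0.2294, 0.2106]
tool_rot: [-1.566, -0.143, 0.142]
ft_force: [0.1, 1.0, -0.3]
grip_width: 0.998
```

```bash
python3 -c "
from h import *
to([.388,-.2265,.2]); shot('wrist','wrist1'); shot('scene','scene1'); shot('side','side1')"
```

```text
t 3.02 pos [ 0.3855 -0.2294  0.2106] xang 10.4 tilt [ 0.001  0.    -1.   ] F [ 0.06  1.01 -0.26] grip 0.998 q [-0.54 -0.24  0.9   1.97  0.19  1.33  0.49]
tool delta mm [ 3.  10.6  2.4]
```

View pics/wrist1.png

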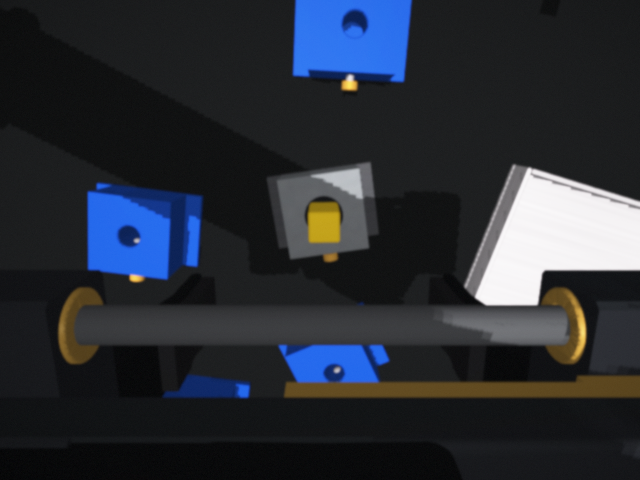

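View pics/scene1.png

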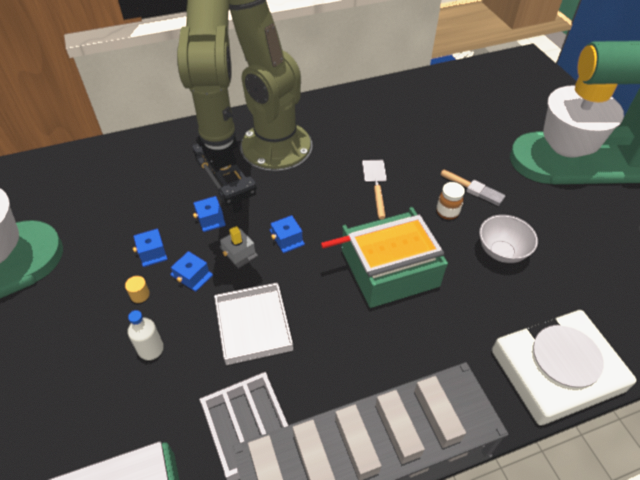

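View pics/side1.png

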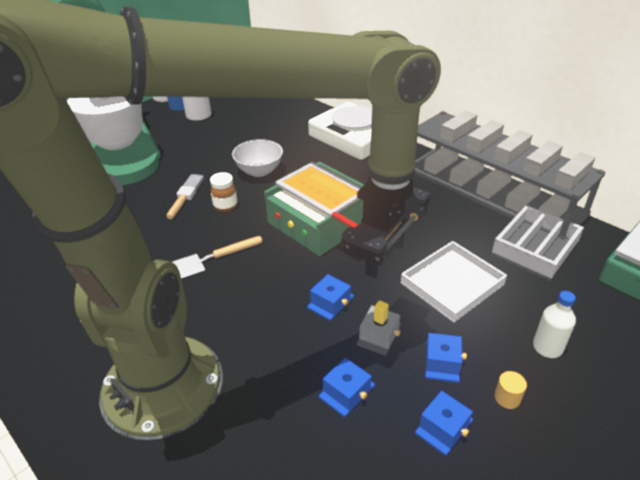

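The wrist view shows the yellow head at (324,222) in the grey socket, nearly square to the tool. I'll measure its yaw and centre.

```bash
python3 - <<'E'
from h import *
crop('wrist1',260,150,390,270,6,'w1')
W=load('wrist1'); 
print((np.linalg.inv(W['camera_from_world'])).round(3))
for p in [(.388,-.2265,.091),(.388,-.2265,.045)]: print(proj(W,p))
im=W['img'].astype(int); m=((im[:,:,0]>80)&(im[:,:,2]<60)&(im[:,:,0]-im[:,:,2]>80)).astype(np.uint8); m[:195]=0;m[250:]=0;m[:,:300]=0;m[:,350:]=0
ys,xs=np.nonzero(m); print(xs.min(),xs.max(),ys.min(),ys.max())
E
```

```text
[[ 0.984 -0.175 -0.044  0.373]
 [ 0.18   0.953  0.243 -0.165]
 [-0.001 -0.247  0.969  0.374]
 [ 0.     0.     0.     1.   ]]
[326.73622593 226.13336565]
[326.09010636 213.33120071]
308 339 202 242
```

View pics/w1.png

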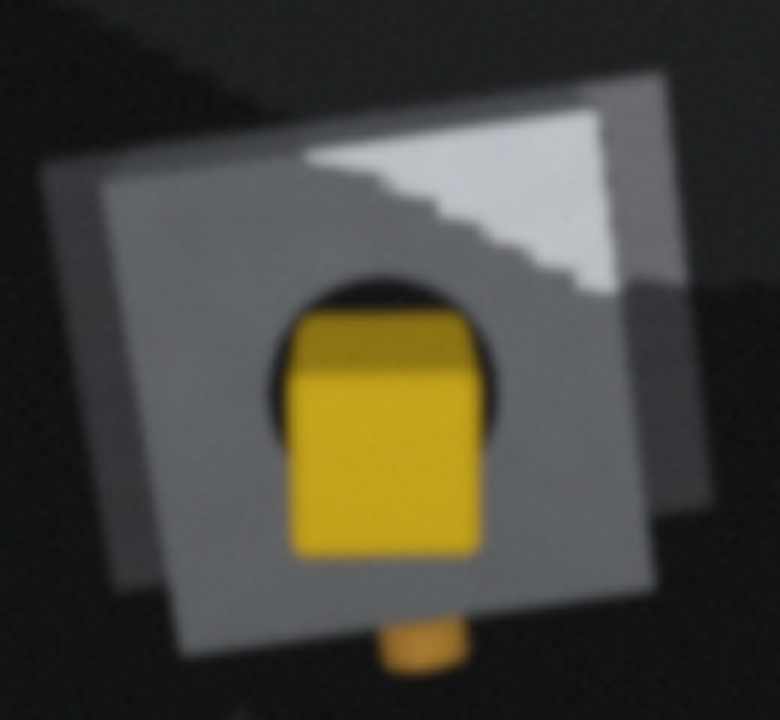

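Emit:
drive_tool(
  increments="1 40 1 0 0;1 40 1 0 0;0 40 0 0 0;0 20 0 0 0;0 10 0 0 0;0 5 0 0 0;0 0 0 0 0;0 0 0 0 0",
  squeeze=5,
)

```text
time: 4.18
position: [0.3897, -0.2228, 0.0562]
tool_rot: [-1.566, -0.15, 0.148]
ft_force: [-0.7, 1.2, -0.6]
grip_width: 1.001
```

```bash
python3 -c "
from h import *
to([.387,-.227,.0543]); shot('wrist','wrist2'); shot('side','side2');shot('scene','scene2')
crop('side2',330,220,460,360,5,'s2');crop('scene2',180,180,310,290,6,'s3')"
```

```text
t 4.17 pos [ 0.3897 -0.2228  0.0562] xang 10.9 tilt [ 0.002  0.    -1.   ] F [-0.74  1.19 -0.55] grip 1.001 q [-0.56  0.06  1.06  2.15 -0.06  0.96  0.72]
tool delta mm [-3.5  1.9 -3.7]
```

View pics/s2.png

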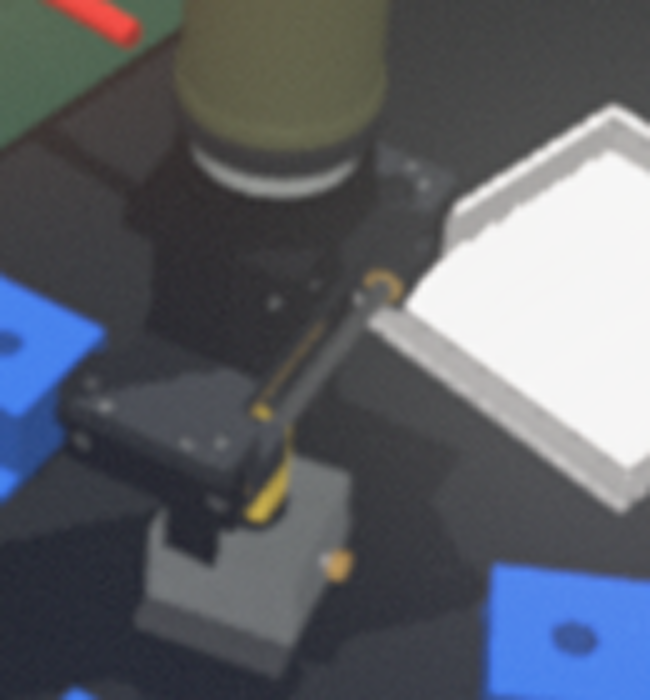

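View pics/s3.png

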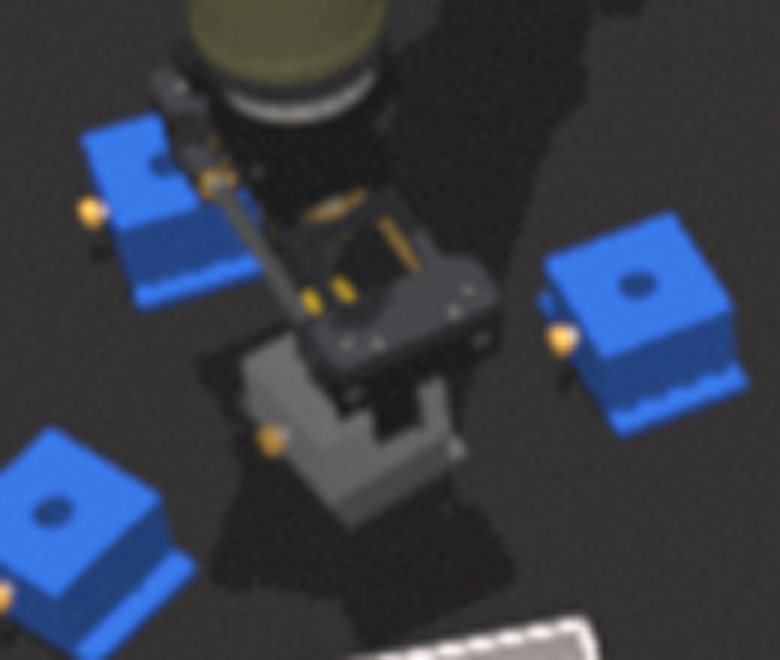

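Emit:
drive_tool(
  increments="-3.5 2 -3.5 0 0;0 0 0 0 0;0 0 0 0 0",
)

```text
time: 4.7
position: [0.3862, -0.2268, 0.0535]
tool_rot: [-1.566, -0.149, 0.149]
ft_force: [0.3, -0.1, 0.6]
grip_width: 0.997
```

Emit:
drive_tool(
  increments="0 0 0 0 100;0 0 0 0 150;0 0 0 0 180;0 0 0 0 200;0 0 0 0 220;0 0 0 0 255;0 0 0 0 255;0 0 0 0 255",
  squeeze=5,
)

```text
time: 5.7
position: [0.3863, -0.2268, 0.0535]
tool_rot: [-1.566, -0.149, 0.149]
ft_force: [0.1, 0.7, 0.3]
grip_width: 0.252
```

```bash
python3 -c "
from h import *
to([.387,-.227,.0543])"
```

```text
t 5.7 pos [ 0.3863 -0.2268  0.0535] xang 10.9 tilt [ 0.  0. -1.] F [0.06 0.71 0.31] grip 0.252 q [-0.56  0.06  1.07  2.15 -0.07  0.96  0.74]
tool delta mm [ 0.7 -0.8 -0.4]
```

Emit:
drive_tool(
  increments="0 0 0 0 255;0 0 0 0 255;0 -2 0 0 255;0 -3 0 0 255;0 -4 0 0 255;0 -5 0 0 255;0 -6 0 0 255;0 -6 0 0 255;0 -6 0 0 255;0 -6 0 0 255;0 -6 0 0 255;0 -6 0 0 255;0 0 0 0 255;0 0 0 0 255",
  squeeze=40,
)

```text
time: 7.45
position: [0.3862, -0.2267, 0.1034]
tool_rot: [-1.565, -0.149, 0.149]
ft_force: [-0.4, -0.0, -0.8]
grip_width: 0.252
```

```bash
python3 -c "
from h import *
to([.625,-.25,.102]); shot('side','side3'); shot('wrist','wrist3')
crop('side3',330,220,460,360,5,'s4')"
```

```text
t 7.45 pos [ 0.3862 -0.2267  0.1034] xang 10.9 tilt [-0.  0. -1.] F [-0.38 -0.01 -0.85] grip 0.252 q [-0.58 -0.08  1.04  2.1   0.08  1.08  0.61]
tool delta mm [230.1   1.4 -68. ]
```

View pics/s4.png

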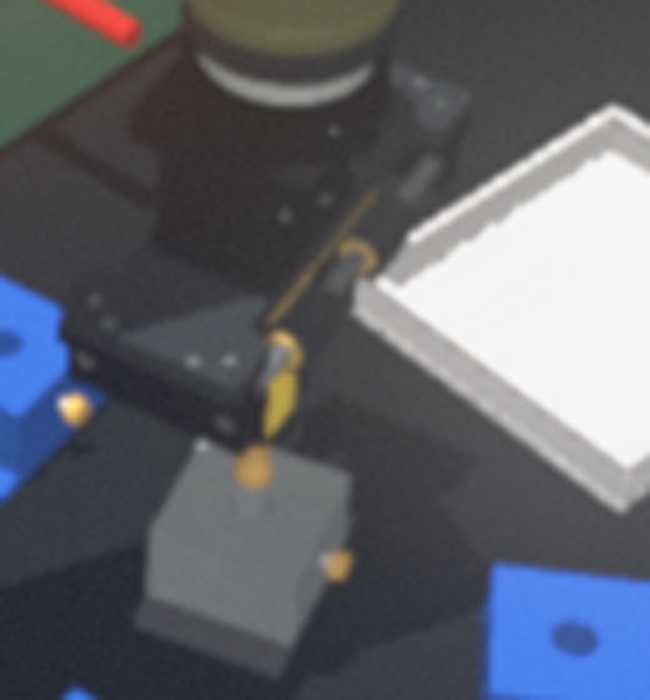

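```bash
python3 -c "
from h import *
D=load('side3')
for z in (.061,.095,.099,.141): 
  p=proj(D,(.3862,-.2267,z)); print(z,p.round(1),((p-[330,220])*5).round())
p=proj(D,(.388,-.2265,.045)); print(((p-[330,220])*5).round())
crop('wrist3',230,150,420,300,4,'w3')
"
```

```text
0.061 [380.6 315.1] [253. 476.]
0.095 [381.5 303.6] [257. 418.]
0.099 [381.6 302.3] [258. 411.]
0.141 [382.7 287.4] [264. 337.]
[254. 499.]
```

View pics/w3.png

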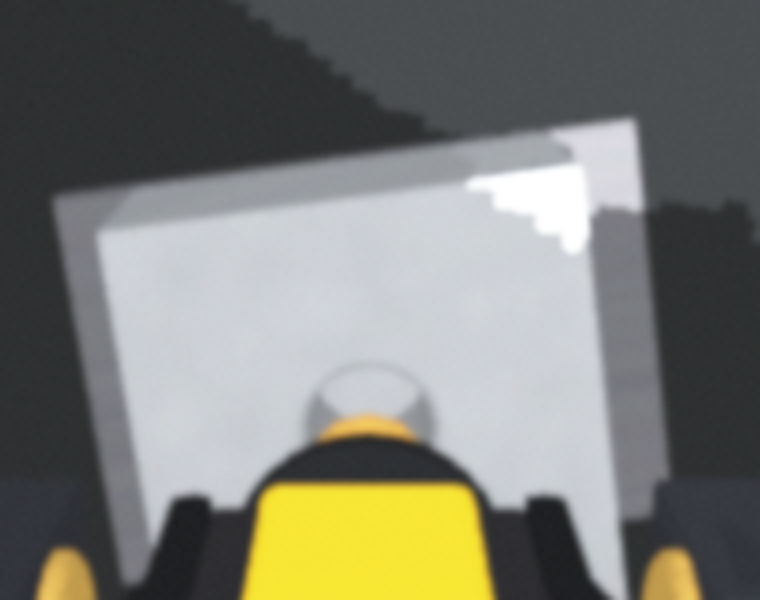

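The plug is clear: brass shank tip about 16 mm above the bore, gripped 21.9 mm wide. Next it goes over the tray.

Emit:
drive_tool(
  increments="20 0 -6 0 255;45 0 -13 0 255;45 0 -13 0 255;45 0 -14 0 255;45 0 -14 0 255;30 0 -8 0 255;0 0 0 0 255;0 0 0 0 255",
)

```text
time: 8.55
position: [0.6238, -0.2504, 0.1028]
tool_rot: [-1.566, -0.147, 0.15]
ft_force: [-0.4, -0.6, -1.1]
grip_width: 0.25
```

```bash
python3 -c "
from h import *
to([.624,-.251,.0465]); shot('side','side4'); shot('scene','scene4')
crop('side4',380,160,540,330,4,'s5'); crop('scene4',180,220,320,380,4,'s6')"
```

```text
t 8.55 pos [ 0.6238 -0.2504  0.1028] xang 10.8 tilt [-0.002 -0.    -1.   ] F [-0.36 -0.57 -1.06] grip 0.25 q [-0.32  0.6   0.93  1.56 -0.5   1.24  0.88]
tool delta mm [ 0.2 56.3 -0.6]
```

View pics/s5.png

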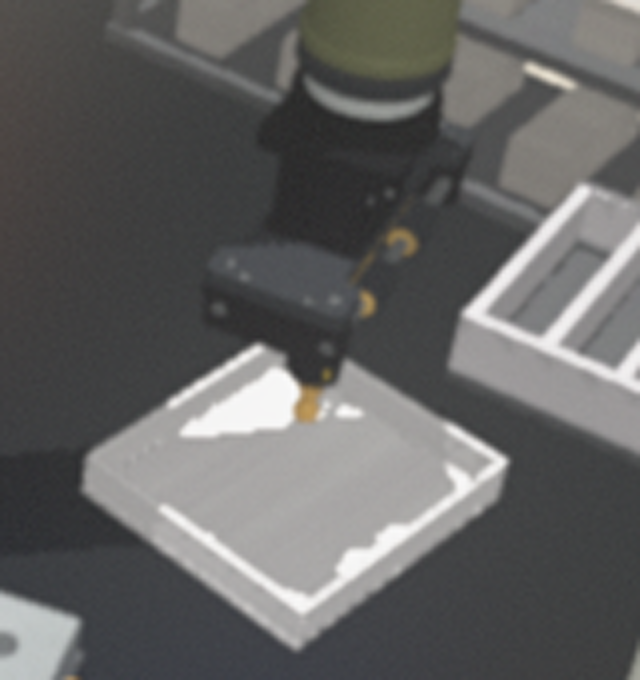

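View pics/s6.png

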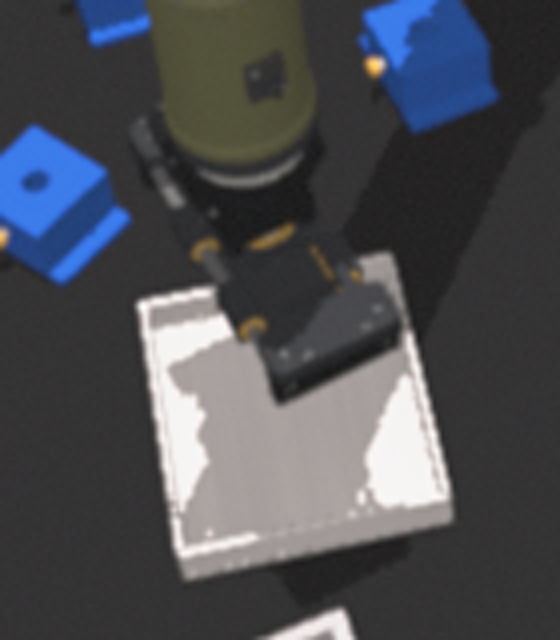

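Emit:
drive_tool(
  increments="0 15 0 0 255;0 15 0 0 255;0 12 0 0 255;0 8 0 0 255;0 2 0 0 255;0 0 0 0 255;0 0 0 0 255",
)

```text
time: 9.52
position: [0.6253, -0.2504, 0.0521]
tool_rot: [-1.566, -0.15, 0.148]
ft_force: [-0.4, -0.6, -0.6]
grip_width: 0.25
```

Emit:
drive_tool(
  increments="0 1 0 0 255;0 1 0 0 255;0 1 0 0 255;0 0 0 0 255",
)

```text
time: 10.02
position: [0.6249, -0.2501, 0.0484]
tool_rot: [-1.566, -0.149, 0.149]
ft_force: [0.3, 0.8, -0.7]
grip_width: 0.249
```

Emit:
drive_tool(
  increments="0 1 0 0 255;0 0.5 0 0 255;0 0 0 0 255",
)

```text
time: 10.4
position: [0.6249, -0.2502, 0.047]
tool_rot: [-1.566, -0.149, 0.149]
ft_force: [-0.2, 0.1, -0.8]
grip_width: 0.247
```

Emit:
drive_tool(
  increments="0 0.5 0 0 255;0 0.5 0 0 255;0 0 0 0 255",
)

```text
time: 10.78
position: [0.6251, -0.2502, 0.0466]
tool_rot: [-1.565, -0.149, 0.149]
ft_force: [-1.9, 0.6, 4.2]
grip_width: 0.248
```

Emit:
drive_tool(
  increments="0 0 0 0 255;0 0 0 0 180;0 0 0 0 170;0 0 0 0 150;0 0 0 0 120;0 0 0 0 80;0 0 0 0 40;0 0 0 0 40;0 0 0 0 40",
  squeeze=10,
)

```text
time: 11.9
position: [0.625, -0.2502, 0.0461]
tool_rot: [-1.566, -0.149, 0.149]
ft_force: [0.4, 0.3, 0.2]
grip_width: 0.827
```

```bash
python3 -c "
from h import *
st(); shot('side','side5'); shot('wrist','wrist5')
crop('side5',380,160,540,330,4,'s7')"
```

```text
t 11.9 pos [ 0.625  -0.2502  0.0461] xang 10.9 tilt [ 0.  0. -1.] F [0.41 0.26 0.24] grip 0.827 q [-0.29  0.66  0.89  1.6  -0.55  1.15  0.91]
```

View pics/s7.png

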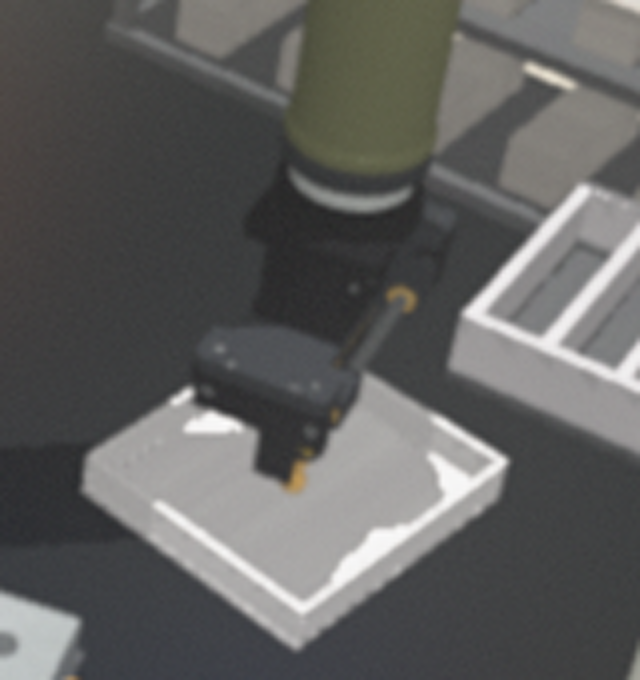

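View pics/wrist5.png

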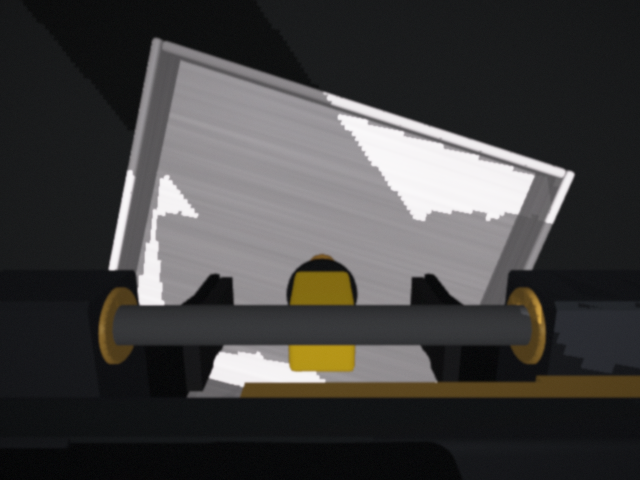

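Wrist view: the plug stands upright on the tray floor, head at (322,320), with open gaps to both fingers. I'm retreating straight up and moving to the rod.

Emit:
drive_tool(
  increments="0 -3 0 0 0;0 -10 0 0 0;0 -20 0 0 0;0 -30 0 0 0;0 -40 0 0 0;0 -40 0 0 0;0 -32 0 0 0;0 0 0 6 0;0 0 0 6 0;-21 0 49 0 0;-21 0 49 0 0;-21 0 49 0 0;-21 0 49 0 0;-20 0 49 0 0;0 0 0 0 0;0 0 0 0 0",
)

```text
time: 14.0
position: [0.5262, -0.0037, 0.2221]
tool_rot: [-1.57, 0.014, -0.017]
ft_force: [-0.4, 0.4, 0.2]
grip_width: 1.001
```

```bash
python3 -c "
from h import *
to([.526,-.003,.2]); shot('wrist','wrist6'); shot('scene','scene6'); shot('side','side6')"
```

```text
t 14.0 pos [ 0.5262 -0.0037  0.2221] xang -1.1 tilt [ 0.002  0.001 -1.   ] F [-0.43  0.41  0.23] grip 1.001 q [-1.14  0.07  1.16  1.79 -0.07  1.32  0.02]
tool delta mm [-0.2 22.1  0.6]
```

View pics/wrist6.png

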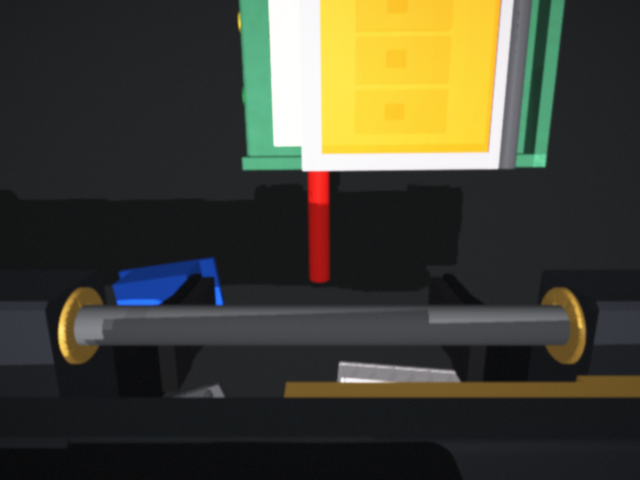

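View pics/scene6.png

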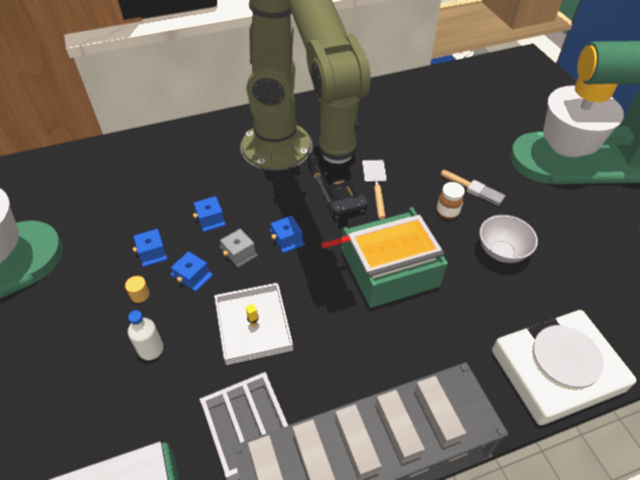

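Rod in the wrist view runs from (318,172) to tip (319,283), and the scene shows the plug standing in the tray at (252,315). Joint 3 is at 1.16 (limit 1.24), so I'll go step by step and watch it.

```bash
python3 -c "
from h import *
W=load('wrist6')
for p in [(318.5,172),(319,282)]: print(atz(W,*p,.107).round(4))
for z in (.107,.1): print(z, atz(W,241,169,z).round(4), atz(W,547,166,z).round(4))
s=ctrl.get_state(); print(s['joint_positions'].round(3), np.degrees(s['joint_positions'])[4:].round(1))
"
```

```text
[0.5248 0.0358 0.107 ]
[ 0.5235 -0.04    0.107 ]
0.107 [0.4745 0.0388 0.107 ] [0.6731 0.0368 0.107 ]
0.1 [0.4732 0.0382 0.1   ] [0.6768 0.0362 0.1   ]
[-1.136  0.077  1.16   1.79  -0.072  1.321  0.017] [-4.1 75.7  1. ]
```

Emit:
drive_tool(
  increments="0 20 0 0 0;0 20 0 0 0;0 0 0 0 0",
)

```text
time: 14.52
position: [0.5249, -0.0052, 0.18]
tool_rot: [-1.573, 0.02, -0.016]
ft_force: [0.1, 0.5, -0.3]
grip_width: 1.001
```

```bash
python3 -c "
from h import *
s,M=st(); print(s['joint_positions'].round(3))
"
```

```text
t 14.53 pos [ 0.5249 -0.0052  0.18  ] xang -1.3 tilt [-0.003 -0.002 -1.   ] F [ 0.15  0.51 -0.27] grip 1.001 q [-1.1   0.14  1.16  1.85 -0.13  1.24  0.07]
[-1.104  0.137  1.155  1.846 -0.13   1.245  0.066]
```

Emit:
drive_tool(
  increments="0 30 -2 0 0;0 30 0 0 0;0 20 0 0 0;0 10 0 0 0;0 2 0 0 0;0 0 0 0 0;0 0 0 0 0",
)

```text
time: 15.4
position: [0.5264, -0.005, 0.0898]
tool_rot: [-1.57, 0.014, -0.016]
ft_force: [0.6, 0.5, -0.6]
grip_width: 1.002
```

```bash
python3 -c "
from h import *
to([.525,-.007,.0883]); shot('scene','scene7'); shot('side','side7'); crop('scene7',290,160,450,300,5,'s8');crop('side7',280,140,420,260,5,'s9')
"
```

```text
t 15.4 pos [ 0.5264 -0.005   0.0898] xang -1.1 tilt [ 0.001  0.001 -1.   ] F [ 0.63  0.46 -0.56] grip 1.002 q [-1.    0.29  1.09  1.95 -0.29  1.08  0.2 ]
tool delta mm [-1.3  1.5 -2. ]
```

View pics/s8.png

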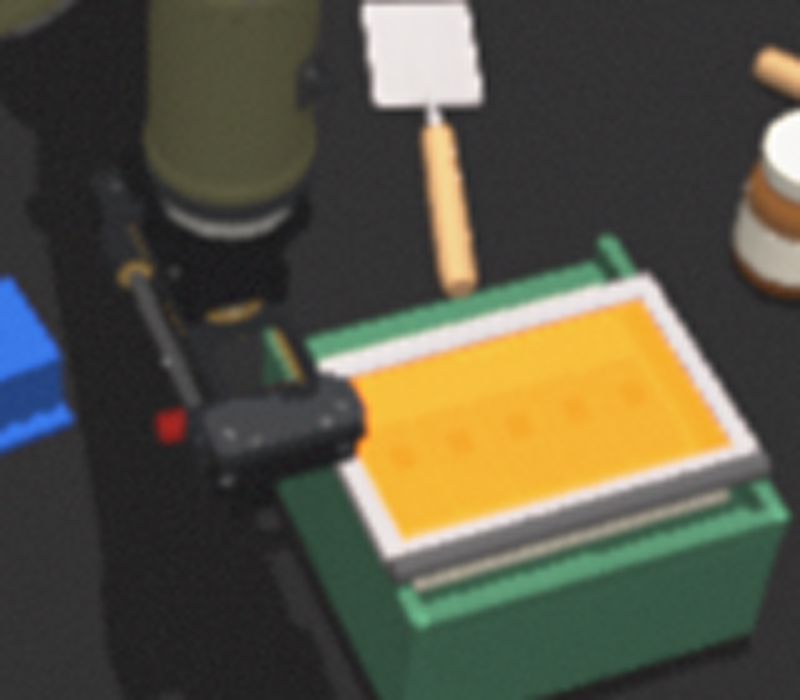

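View pics/s9.png

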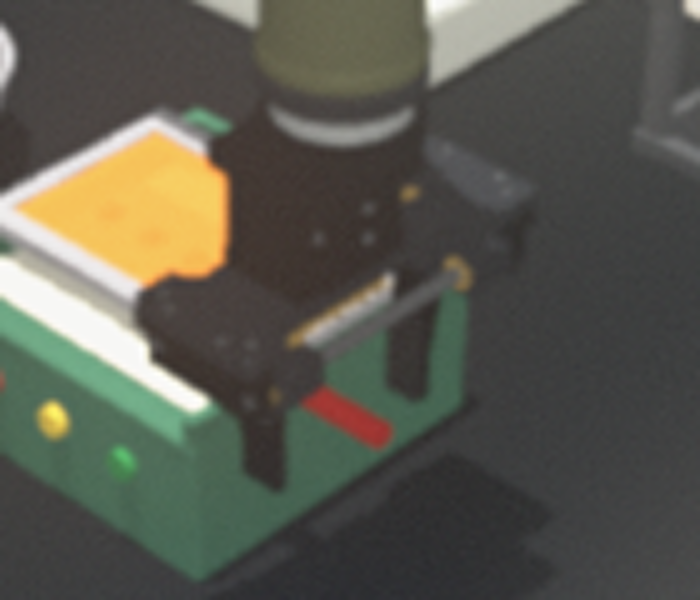

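Emit:
drive_tool(
  increments="-1 1.5 -3 0 60;0 0 0 0 120;0 0 0 0 160;0 0 0 0 190;0 0 0 0 210;0 0 0 0 230;0 0 0 0 255;0 0 0 0 255;0 0 0 0 255",
  squeeze=6,
)

```text
time: 16.62
position: [0.5243, -0.0081, 0.0875]
tool_rot: [-1.571, 0.016, -0.015]
ft_force: [-1.2, -0.5, 2.1]
grip_width: 0.156
```

```bash
python3 -c "
from h import *
s,M=st(); print(s['ft_force'])
"
```

```text
t 16.62 pos [ 0.5243 -0.0081  0.0875] xang -1.1 tilt [-0.001  0.    -1.   ] F [-1.2  -0.46  2.15] grip 0.156 q [-0.99  0.29  1.09  1.95 -0.29  1.07  0.2 ]
[-1.20085122 -0.46377048  2.14644296]
```

Rod gripped at 13.6 mm width, which matches its 14 mm diameter. Swinging to 45° first.

Emit:
drive_tool(
  increments="0 0 0 0 255;0 0 0 0 255;0.5 -10.5 0 0 255;1.4 -10.4 0 0 255;2.3 -10.2 0 0 255;3.1 -10 0 0 255;4 -9.7 0 0 255;4.8 -9.3 0 0 255;5.6 -8.8 0 0 255;6.4 -8.3 0 0 255;7.1 -7.7 0 0 255;0 0 0 0 255;0 0 0 0 255",
  squeeze=18,
)

```text
time: 18.25
position: [0.5559, -0.0085, 0.1733]
tool_rot: [-1.568, 0.024, -0.007]
ft_force: [-17.1, 1.4, 11.8]
grip_width: 0.149
```

```bash
python3 -c "
from h import *
s,M=st(); g=s['position']-np.array([0,0,.0187])*0; print('rel',(s['position']-[.5243,-.0081,.0875]).round(4))
shot('scene','scene8'); shot('side','side8'); crop('scene8',290,130,450,300,4,'s10');crop('side8',250,110,420,260,4,'s11')
"
```

```text
t 18.25 pos [ 0.5559 -0.0085  0.1733] xang -1.1 tilt [-0.01   0.003 -1.   ] F [-17.07   1.41  11.83] grip 0.149 q [-0.98  0.27  1.11  1.78 -0.26  1.26  0.18]
rel [ 0.0316 -0.0004  0.0858]
```

View pics/s10.png

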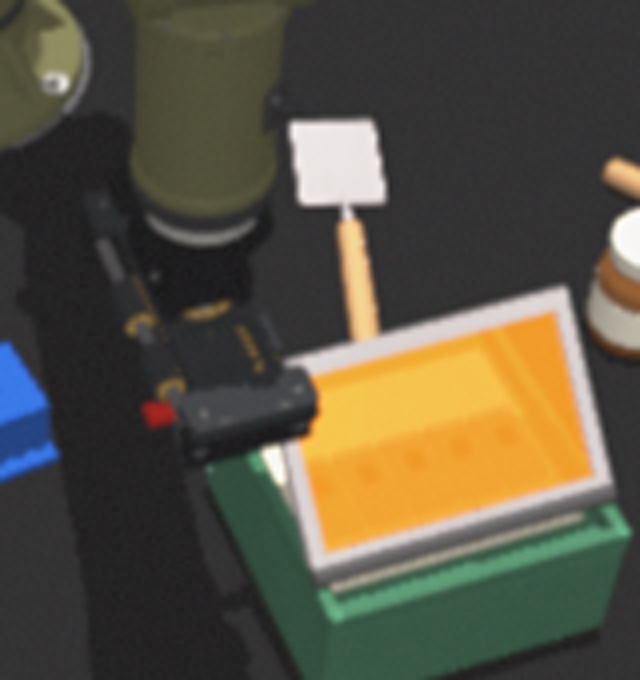

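View pics/s11.png

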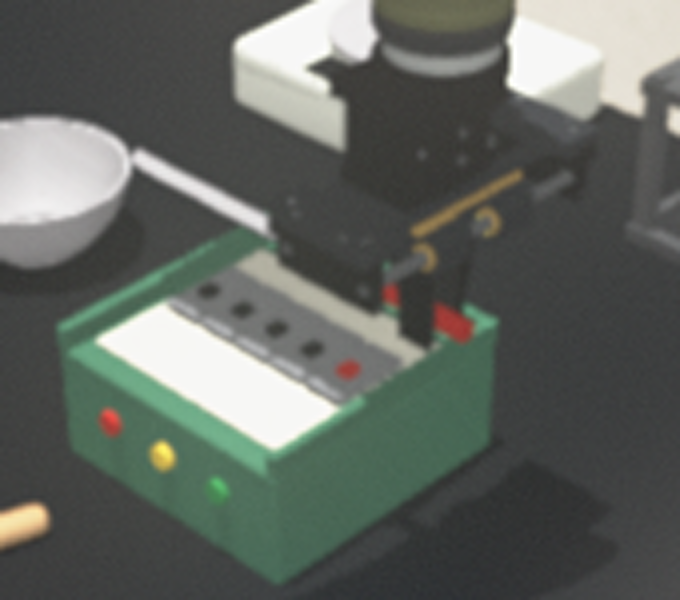

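```bash
python3 -c "
from h import *
S=load('scene8');D=load('side8')
a=tri([(S,150/4+290,413/4+130),(D,466/4+250,333/4+110)]); print('tip',a.round(4),proj(S,a),proj(D,a))
b=tri([(S,565/4+290,291/4+130),(D,137/4+250,155/4+110)]); print('far corner',b.round(4),proj(S,b),proj(D,b), (565/4+290,291/4+130),(137/4+250,155/4+110))
crop('scene8',310,210,350,250,15,'t1');crop('side8',335,170,385,210,15,'t2')
st()
"
```

```text
tip [ 0.5571 -0.0333  0.1854] [327.1733918  233.58287912] [366.11497892 192.9560003 ]
far corner [0.5556 0.2414 0.1916] [431.23446049 202.77022876] [284.23235896 148.73274331] (431.25, 202.75) (284.25, 148.75)
t 18.35 pos [ 0.5559 -0.0084  0.1733] xang -1.1 tilt [-0.01   0.003 -1.   ] F [-17.24   1.33  12.05] grip 0.151 q [-0.98  0.27  1.11  1.78 -0.26  1.26  0.18]
```

View pics/t1.png

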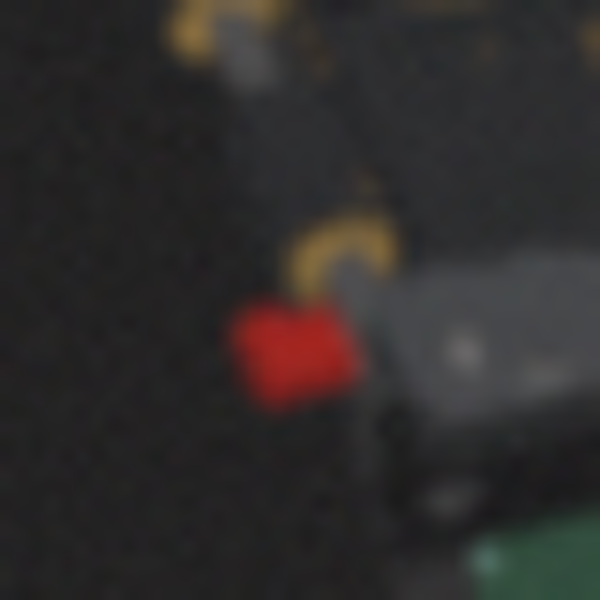

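View pics/t2.png

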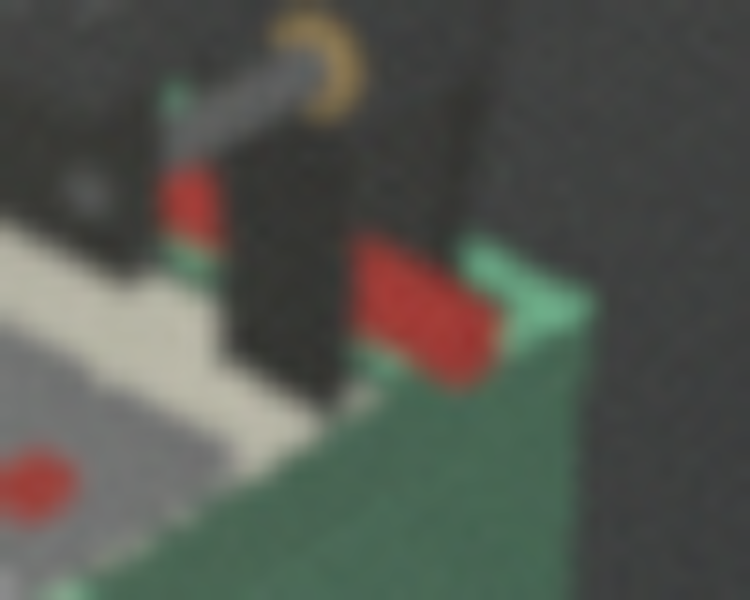

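The triangulated rod tip shows the rod sits about 5 mm lower in the pads than at the start, which explains the radial push of about 21 N. I'll relieve it, then continue.

Emit:
drive_tool(
  increments="-1.2 -1.2 0 0 255;-1.2 -1.2 0 0 255;0 0 0 0 255;0 0 0 0 255",
)

```text
time: 18.85
position: [0.5573, -0.0084, 0.1752]
tool_rot: [-1.57, 0.016, -0.015]
ft_force: [-5.6, 1.2, 1.9]
grip_width: 0.159
```

```bash
python3 -c "
from h import *
s,M=st(); print('rel',(s['position']-[.5243,-.0081,.0875]).round(4))
"
```

```text
t 18.85 pos [ 0.5573 -0.0084  0.1752] xang -1.1 tilt [-0.001  0.001 -1.   ] F [-5.62  1.2   1.94] grip 0.159 q [-0.99  0.26  1.12  1.78 -0.25  1.26  0.17]
rel [ 0.033  -0.0003  0.0877]
```

Emit:
drive_tool(
  increments="6 -6.6 0 0 255;7.2 -6 0 0 255;7.7 -5.4 0 0 255;8.1 -4.8 0 0 255;8.4 -4.2 0 0 255;0 0 0 0 255;0 0 0 0 255",
)

```text
time: 19.73
position: [0.5964, -0.0093, 0.2036]
tool_rot: [-1.571, 0.013, -0.017]
ft_force: [-4.1, 1.7, 5.7]
grip_width: 0.153
```

```bash
python3 -c "
from h import *
s,M=st(); print('rel',(s['position']-[.5243,-.0081,.0875]).round(4), s['qd'].round(3))
"
```

```text
t 19.73 pos [ 0.5964 -0.0093  0.2036] xang -1.1 tilt [ 0.003  0.    -1.   ] F [-4.08  1.74  5.7 ] grip 0.153 q [-0.9   0.35  1.09  1.65 -0.32  1.33  0.21]
rel [ 0.0721 -0.0012  0.1161] [-0.001 -0.003 -0.002  0.004  0.001 -0.002 -0.   ]
```

Emit:
drive_tool(
  increments="7.5 -3.8 0 0 255;8 -2.5 0 0 255;8 -2 0 0 255;7.2 -1.3 0 0 255;0 0 0 0 255;0 0 0 0 255",
)

```text
time: 20.48
position: [0.6259, -0.0098, 0.2115]
tool_rot: [-1.57, 0.015, -0.016]
ft_force: [-2.1, 2.9, 2.6]
grip_width: 0.15
```

```bash
python3 -c "
from h import *
s,M=st(); print('rel',(s['position']-[.5243,-.0081,.0875]).round(4), s['qd'].round(3))
shot('scene','scene9'); shot('side','side9'); crop('scene9',290,130,450,300,4,'s12');crop('side9',250,90,420,240,4,'s13')
"
```

```text
t 20.48 pos [ 0.6259 -0.0098  0.2115] xang -1.1 tilt [ 0.001  0.    -1.   ] F [-2.1   2.95  2.62] grip 0.15 q [-0.83  0.42  1.05  1.56 -0.37  1.37  0.24]
rel [ 0.1016 -0.0017  0.124 ] [-0.004 -0.006  0.004  0.007  0.003 -0.001 -0.   ]
```

View pics/s12.png

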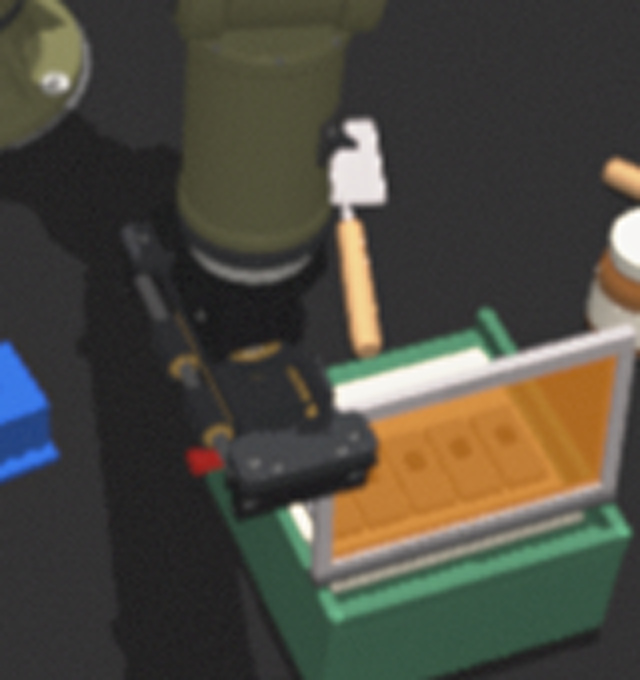

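View pics/s13.png

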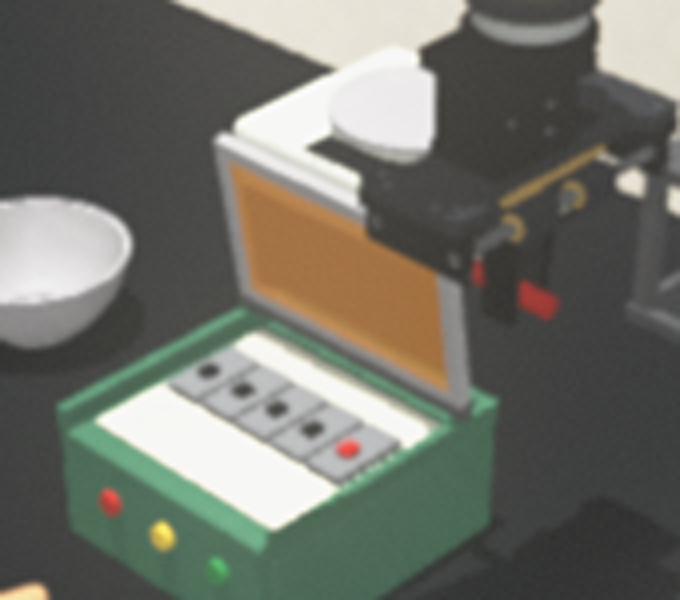

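Emit:
drive_tool(
  increments="5 -0.7 0 0 255;5 -0.5 0 0 255;5 -0.2 0 0 255;3 0 0 0 255;0 0 0 0 255;0 0 0 0 255;0 0 0 0 255",
)

```text
time: 21.45
position: [0.6435, -0.0103, 0.2127]
tool_rot: [-1.57, 0.015, -0.015]
ft_force: [-1.1, 3.6, 0.7]
grip_width: 0.153
```

```bash
python3 -c "
from h import *
s,M=st(); print('rel',(s['position']-[.5243,-.0081,.0875]).round(4), s['qd'].round(3))
shot('scene','scene10'); shot('side','side10'); shot('wrist','wrist10'); crop('scene10',300,170,450,300,5,'s14');crop('side10',280,90,410,220,6,'s15')
"
```

```text
t 21.45 pos [ 0.6435 -0.0103  0.2127] xang -1.1 tilt [-0.  0. -1.] F [-1.11  3.59  0.69] grip 0.153 q [-0.78  0.46  1.04  1.51 -0.4   1.39  0.26]
rel [ 0.1192 -0.0022  0.1252] [-0.001 -0.001  0.002  0.004  0.     0.002  0.   ]
```

View pics/s14.png

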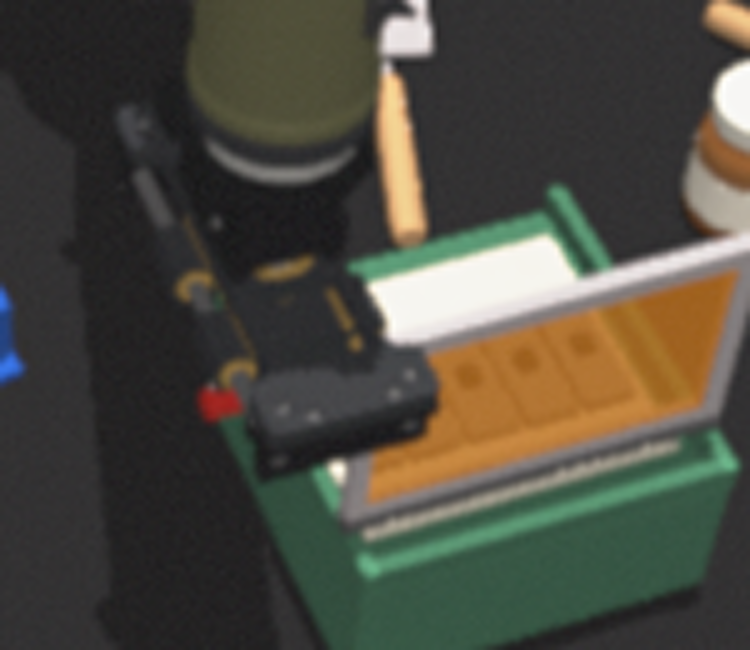

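View pics/s15.png

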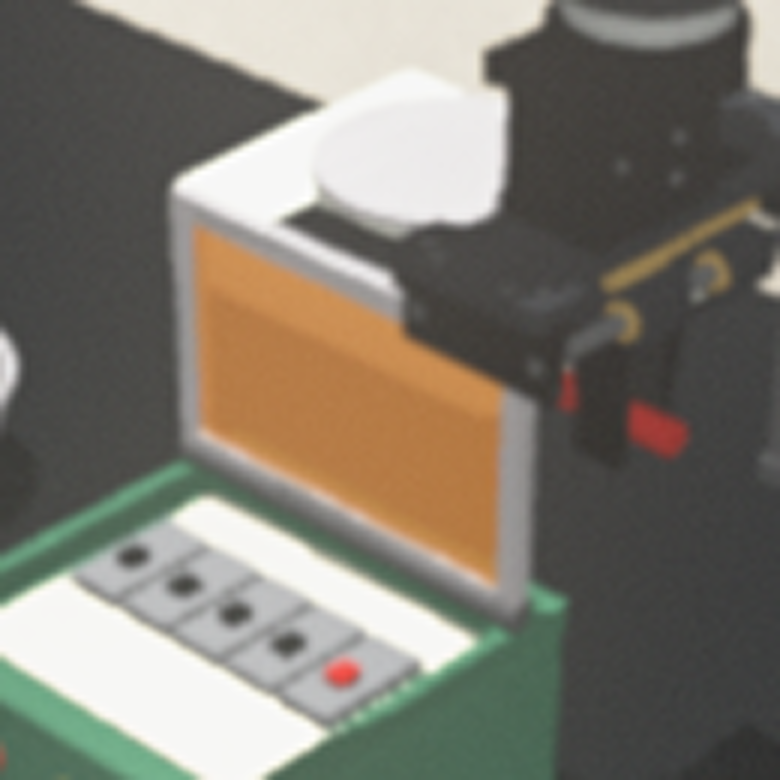

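View pics/wrist10.png

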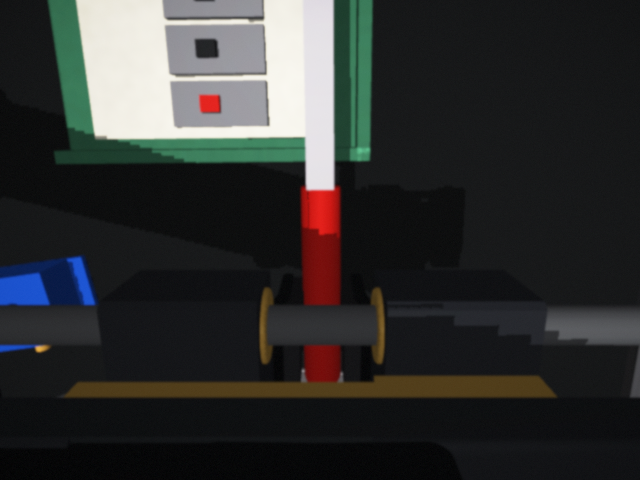

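```bash
python3 -c "
from h import *
S=load('scene10');D=load('side10')
a=tri([(S,204/5+300,406/5+170),(D,676/6+280,440/6+90)]); print('tip',a.round(4),proj(S,a),proj(D,a),'d vs shut',(a-[.5257,-.0332,.1073]).round(4))
# far-edge direction in side: bottom (188,440) top (178,200)
for th in (1.49,1.571,1.65):
  hx=.644; c=np.array([np.cos(th),0,np.sin(th)])
  q=[((proj(D,np.array([hx,.2405,.107])+r*np.array([-c[0],0,c[2]])) -[280,90])*6).round(1) for r in (.0,.12)]; v=q[1]-q[0]
  print(th,q, 'dx/dy',(v[0]/v[1]).round(3))
print('meas', (178-188)/(200-440))
for th in (1.49,1.571,1.65):
  q=[((proj(D,np.array([.644,.0395,.107])+r*np.array([-np.cos(th),0,np.sin(th)])) -[280,90])*6).round(1) for r in (.0,.12)]; v=q[1]-q[0]; print('near',th,q,(v[0]/v[1]).round(3))
"
python3 - <<'E'
import sys; sys.path.insert(0,'.')
import os; os.chdir('.')
from h import *
crop('side10',295,110,375,205,8,'e1')
E
```

```text
tip [ 0.6459 -0.0353  0.2247] [340.72839719 251.27232296] [392.58913539 163.27498703] d vs shut [ 0.1202 -0.0021  0.1174]
1.49 [array([182.3, 442.7]), array([157.2, 213.7])] dx/dy 0.11
1.571 [array([182.3, 442.7]), array([173.4, 205. ])] dx/dy 0.037
1.65 [array([182.3, 442.7]), array([189. , 198.2])] dx/dy -0.027
meas 0.041666666666666664
near 1.49 [array([515.7, 616.2]), array([509.6, 378.4])] 0.026
near 1.571 [array([515.7, 616.2]), array([525.7, 368.4])] -0.04
near 1.65 [array([515.7, 616.2]), array([541.2, 360.3])] -0.1
```

View pics/e1.png

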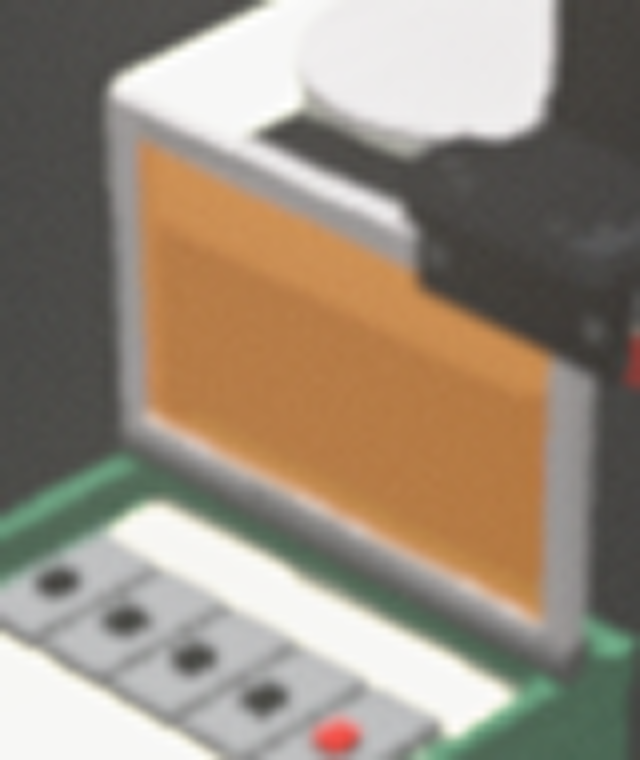

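Emit:
drive_tool(
  increments="0.5 0 0 0 255;0 0 0 0 255;0 0 0 0 255;0 0 0 0 255;0 0 0 0 255;0 0 0 0 255;0 0 0 0 255;0 0 0 0 255",
)

```text
time: 22.6
position: [0.644, -0.0103, 0.2128]
tool_rot: [-1.571, 0.015, -0.015]
ft_force: [-0.9, 5.1, -0.6]
grip_width: 0.148
```

```bash
python3 -c "
from h import *
s,M=st(); print(s['qd'].round(4))
shot('scene','scene11'); shot('side','side11')"
```

```text
t 22.6 pos [ 0.644  -0.0103  0.2128] xang -1.1 tilt [-0.  0. -1.] F [-0.92  5.07 -0.64] grip 0.148 q [-0.78  0.47  1.03  1.51 -0.4   1.39  0.26]
[ 0.0011  0.001   0.0002  0.0008  0.0012  0.0005 -0.0009]
```

View pics/scene11.png

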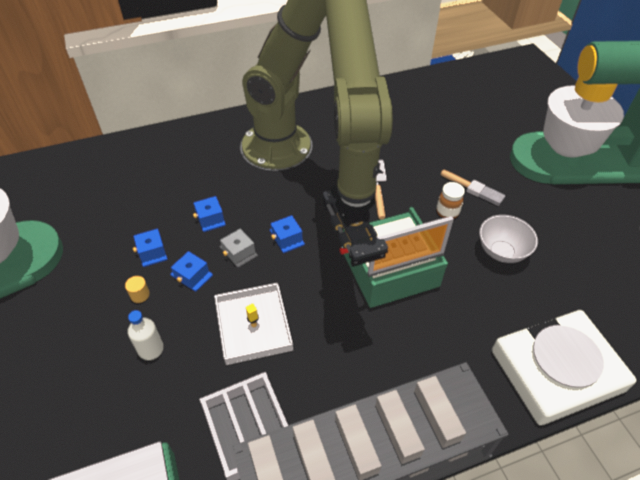

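View pics/side11.png

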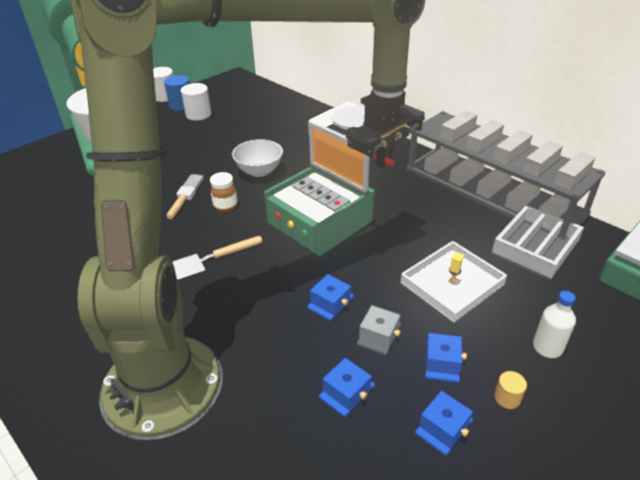

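The plug stands in the tray at scene (252,315) and side (456,265). The bystanders are at their starting pixels, the cover is upright and the rod is still gripped. Handing in.

```bash
python3 -c "
from h import *
print(workorder.close_job()); st()"
```

```text
the job is handed in; nothing more can be done
None
the job is handed in; nothing more can be done
```

I handed the job in at 22.6 s, with the plug in the tray and the cover held straight up by its rod. The interface gave no verdict.

**What I did:** With the cover shut, I pulled the yellow plug straight out of the grey socket and lowered it into the middle of the aluminium tray. I felt about 4 N of contact before letting go, and the plug stayed standing. Then I pinched the red rod from above and swung the cover up to its balance point, still gripping the rod.

**Last checks:**
- **Cover angle:** The grip point had moved 119.7 mm towards the hinge, against 120 mm for straight up. Half a millimetre earlier, the rod tip measured from the cameras gave 120.2 mm, and the cover's edges looked vertical to about 0.02 rad.
- **Stillness and grip:** The joints were practically still (about 0.001 rad/s), and the fingers had closed to about 13 mm on the 14 mm rod at 18 N.
- **Plug and bystanders:** The plug was standing in the tray, and the bystanders were where they started in the pictures.

**What did not go as expected:**
- **Rod slip:** The rod slid about 5 mm down the pads early in the swing, which caused a radial push of about 21 N. I eased that off before continuing.
- **Sideways force:** About 5 N along y remained at the wrist at hand-in.
- **Camera disagreement:** The scene and side cameras differed by 4 to 6 mm in x on the plug, socket and tray. I used averages, and checked the plug with the wrist camera.

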